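# Pry the sprung clip off the idler axle with the hooked pick

## Task

Take the hooked pick from its rest and lower its point into the gap between the bridge of the sprung clip and the axle until you feel it touch the pulley face lightly, then draw the clip slowly straight out of its axle groove. Press no harder than a light touch, keep the pick level, so that it does not tip in the grip, do not touch the clip with the gripper, and leave the clip lying flat on the pulley, clear of the axle. Then lay the pick back in its rest, hook down.

Things in the scene. Friction and masses are not known exactly. Their poses are not given: they have to be found in the camera images.
- pick: hooked pick, 145 mm long, level in its rest. Origin in the middle of the black square handle (100 x 14 x 14 mm, along x). x along the steel shank (5 mm round) to the hook bit, clamped at x = 95, y = 0 and pointing straight down (-z): 5 mm thick, round point, lowest spot 18 to 36 mm below the handle's axis (set differently each time, not measured). 100 g. Grip firmly (40 N up) across the flats, mid-handle.
- rest: fixed aluminium tool rest; origin under its centre, on the table; x along the slot to the hook end. Base 100 x 70 x 6 mm. Cradles at x = -38 and +38 mm, 8 mm thick, 36 mm wide at the flared lips, 52 mm high; slot 17 mm wide, floor 34 mm above the table. The pick lies in it hook down, handle axis 41 mm above the table, its origin within 3 mm of being above this one.
- clip: U-shaped sprung steel clip, 3 mm thick, 41 mm long, flat on the pulley face. Origin on its underside, on the axle's axis when seated. It opens to its +x. Its bridge, a bar 31 mm long in y, spans x -27 to -22 mm. Two legs (inner sides y = -10, +10) run from it to x = 11; lobes near their ends snap round the groove. It comes off along its own -x; its z is up.
- gap (a point): centre of the gap for the hook, fixed to the clip at (-17, 0, 0) mm of it, at face level; free from the axle head (x -12) to the bridge (x -22) and 20 mm in y. Pulled slowly by the bridge the clip resists with some 5 to 9 N until it snaps free after roughly 10 mm; quick pulls meet far more. Clear of the axle when its origin is 24 mm from it; pulled 40 mm or more it may tip off the pulley.
- axle (a point): on the axis of the fixed idler stand's upright axle, at the pulley face (45 mm above the table, up to 4 mm higher or lower from stand to stand); z up. The axle has an 18 mm round groove, 3.8 mm high, just above the face, and on it a head 24 mm in diameter, 9 mm high. Pulley: fixed, 104 mm in diameter. Round base plate, 100 mm, its top some 12 mm above the table.

How it is judged:
By the outcome, as a careful person would: the job done as asked, in the order asked, and still so for the second after the job is handed in, with the robot touching nothing.
It also fails if it takes over 64 s, if anything falls off the work surface, if the arm or the gripper's body presses on something with over 40 N, if the wrist force passes 120 N, or if a joint passes its speed limit or range.

## Robot

A 6-joint arm with a two-finger parallel gripper is mounted at the origin on a cart in front of the work surface, level with it; the furniture and walls round the work are solid. World frame = base frame: x ahead of the robot, y to its left, z up, the work surface at z = 0. Lengths are in m, angles in degrees, forces in N, time in s.
With the tool pointing down it reaches from about 0.25 to 0.725 m from the base axis. Payload 9.7 kg.
Tool frame: the origin (TCP) lies midway between the tips of the shut fingers; the grasp point (between the pads) lies bot.hold_point_z behind it (bot.hold_point_z is the distance from the TCP to the grasp point, in m); z points along the fingers, y is the line along which they close (so a half turn about z gives the same grasp; the last joint's range is limited). The gripper opens to 85 mm and grips with 20 to 120 N. Pads are 22 mm wide; open, the fingers measure 114 mm over their backs; the gripper's body (76 mm by 85 mm) begins 54 mm behind the grasp point. The pads swing forward as they close: fully open they stand 13 mm farther back than shut.
Start: joints at [67.437, 4.979, 10.078, 95.1, 0, 90], TCP at [0.211, 0.508, 0.195] pointing down, gripper open.
Joint ranges: [-179.16, 179.16], [-48.56, 103.87], [-65.8, 70.77], [-126.05, 130.52], [-82.76, 87.17], [-180, 180]. Speed limits (degrees/s): [127.2, 127.2, 147.25, 180, 180, 180].

## Interface

Orientations are given as [roll, pitch, yaw] about the fixed x, y, z axes, in that order (R = Rz(yaw) Ry(pitch) Rx(roll)).
In Python, from workcell import bot, camera, camera_model, ticket gives the robot as it stands.
- The arm moves only by the tool send_rows, never from a script. Its argument "targets" is text: rows parted by semicolons, each of 5 numbers parted by spaces: the shift along the tool's x, y, z in mm, then the turn about the tool's z in degrees, then the closure in counts, from 0 (fully open) to 255 (shut). A call has 1 to 20 rows; each row is the pose to reach, as a shift and turn from the pose commanded when the call began, along the tool's axes at that moment; what a row does not reach only later rows make up. A row lasts 1/8 s, in which the tool goes at most 62.5 mm and 10.7 degrees, less where a joint would pass 70% of its speed; a pose out of reach is approached as far as the arm can. A call with a gripper value outside its range is refused whole. The fingers move at their own pace and stop on an object; "newtons" is the grip in N (left out, the last holds). Time passes only in rows, so rows that repeat a pose let the fingers close. It gives the time, the measured TCP pose, the force, the opening and the grip force at its end, in the units of the state.
- bot.get_obs(): the state, without advancing time (a new reading comes with each control period).
- camera(name): name is "side" or "top" or "wrist"; returns the picture (480x640x3 uint8, blue, green, red); there is no depth.
- camera_model(name): a dict with "K" (3x3 intrinsics, pixels), "pose" (4x4, takes a point from camera to world coordinates); the wrist camera has in their place "T_tool_cam" (4x4, takes a point from camera to tool coordinates, whose origin is the TCP and whose axes are the flange's). Camera axes: x right, y down, z forward; pixel columns grow to the right and rows downward; lengths in m; the calibration is good to about 2 mm. A picture is of the moment at which its call begins: read the wrist's pose just before it. camera_model takes no time and is no camera call.
- ticket.job_done(): hands the job in; it is judged then, once.
The state is a dict: "time": time; "q": joint angles; "qd": joint speeds; "joint_efforts": joint torques, N m; "ee_pos": TCP position; "tcp_rot": TCP orientation; "wrist_force": force on the tool from outside, world axes, zero at the start; "torque": the same for the moment, N m; "opening": finger opening in m; "grasp_force": force on a finger pad.
Only numpy, scipy, OpenCV 4.12 (cv2) and the standard library are available. Lean on these libraries where they do the work, as an engineer would, in place of code of your own. Each camera call takes 0.05 s, during which the arm holds its last target. There are 200 camera calls.

## Working session

There is one attempt and no reset: what is moved stays moved. The work goes in short steps, Python scripts to look and compute and a tool call to move; the robot and the scene stay as the last step left them, time stands still between calls to the robot, and variables do not carry over. Pictures are saved under pics/ and viewed, at most 10 in all, crops included, and the job is handed in when it is done.

Besides the shell and the picture viewer there is one more tool, called after "Call:" as name(argument=value, ...) on one line, values as JSON. send_rows: Moves the arm, as the interface text tells. Its arguments: {"type":"object","properties":{"targets":{"type":"string"},"newtons":{"type":"number"}},"required":["targets"]}

```bash
mkdir -p pics; ls
python3 - <<'E'
from workcell import bot,camera,camera_model
import cv2,numpy as np
print(bot.get_obs(), bot.hold_point_z)
for n in("side","top","wrist"):
    cv2.imwrite(f"pics/{n}0.png",camera(n)); m=camera_model(n); print(n,{k:np.round(v,4).tolist() for k,v in m.items()})
E
```

```text
pics
{'time': 0.0, 'q': array([6.74363971e+01, 5.01118678e+00, 1.00347572e+01, 9.50968944e+01,
       4.19115385e-04, 9.00012567e+01]), 'qd': array([-0.02253693, -0.05675152, -0.06816887,  0.11464324, -0.06631967,
       -0.07317582]), 'joint_efforts': array([ 2.17886416e-03, -5.20386600e+01,  4.64801896e+01,  1.62706047e-02,
        6.44055331e-05,  1.60220713e-05]), 'ee_pos': array([0.21094026, 0.50766628, 0.19438496]), 'tcp_rot': array([-1.79926676e+02, -4.17506803e-04,  1.57435140e+02]), 'wrist_force': array([ 0.69586935, -0.1162271 ,  0.2159417 ]), 'torque': array([ 0.02761823, -0.04447004,  0.02278533]), 'grasp_force': 0.0, 'opening': 0.0853354992647177} 0.0187
side {'K': [[608.8408, 0.0, 322.6844], [0.0, 608.8408, 245.5705], [0.0, 0.0, 1.0]], 'pose': [[0.9008, -0.25, 0.3551, 0.1229], [-0.4336, -0.475, 0.7657, -0.7223], [-0.0228, -0.8437, -0.5363, 0.6583], [0.0, 0.0, 0.0, 1.0]]}
top {'K': [[499.2948, 0.0, 322.9016], [0.0, 499.2948, 234.0771], [0.0, 0.0, 1.0]], 'pose': [[-0.0247, -0.9888, 0.1474, 0.361], [-0.9994, 0.0283, 0.0223, 0.0781], [-0.0262, -0.1467, -0.9888, 0.8884], [0.0, 0.0, 0.0, 1.0]]}
wrist {'K': [[389.6346, 0.0, 318.8169], [0.0, 389.6346, 239.3964], [0.0, 0.0, 1.0]], 'T_tool_cam': [[0.0004, -0.9535, -0.3014, 0.0755], [1.0, 0.0003, 0.0002, 0.001], [-0.0001, -0.3014, 0.9535, -0.1801], [0.0, 0.0, 0.0, 1.0]]}
```

View pics/top0.png

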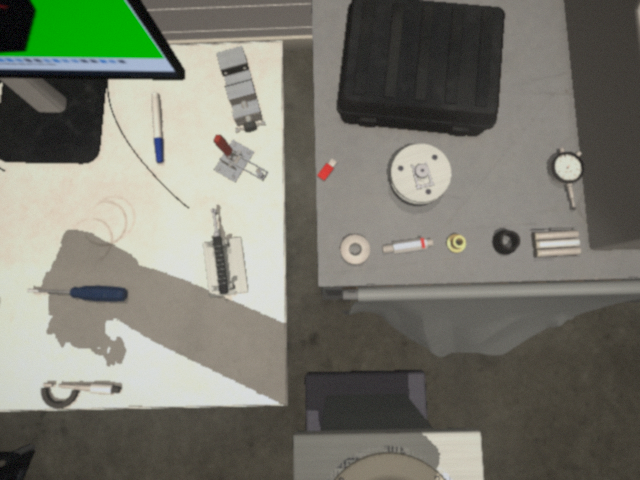

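View pics/side0.png

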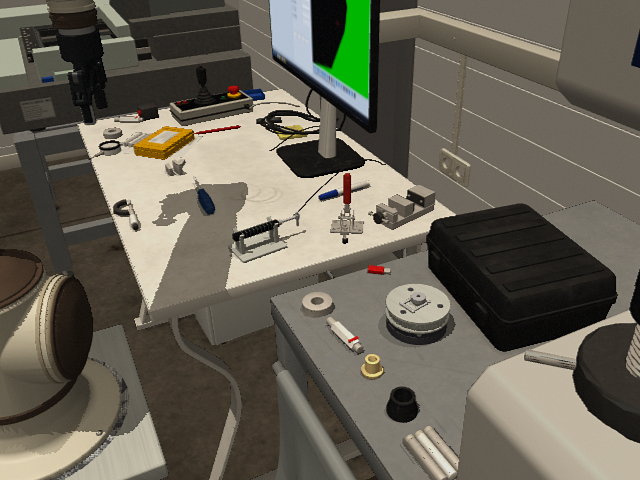

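The top view shows the rest with the pick at about (222,255), hook end up at (215,208), and the pulley at about (420,175) with the clip on it. Next I'll enlarge crops of both.

Run:
```python
import cv2,numpy as np
t=cv2.imread("pics/top0.png");s=cv2.imread("pics/side0.png")
r=lambda im,x,y,w,h,k:cv2.resize(im[y:y+h,x:x+w],None,fx=k,fy=k,interpolation=cv2.INTER_CUBIC)
a=r(t,185,200,70,100,4);b=r(t,380,135,80,75,5)[:375]
c=r(s,225,200,80,65,4);d=r(s,375,275,85,75,4.7)
out=np.zeros((600+100,800,3),np.uint8)[:600]
a=a[:400]; out[:400,:280]=a; out[:375,290:690]=b
cv2.imwrite("pics/c1.png",out)
o2=np.zeros((360,800,3),np.uint8);o2[:260,:320]=c;o2[:d.shape[0],330:330+d.shape[1]]=d;cv2.imwrite("pics/c2.png",o2)
```

```text
(no output)
```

View pics/c1.png

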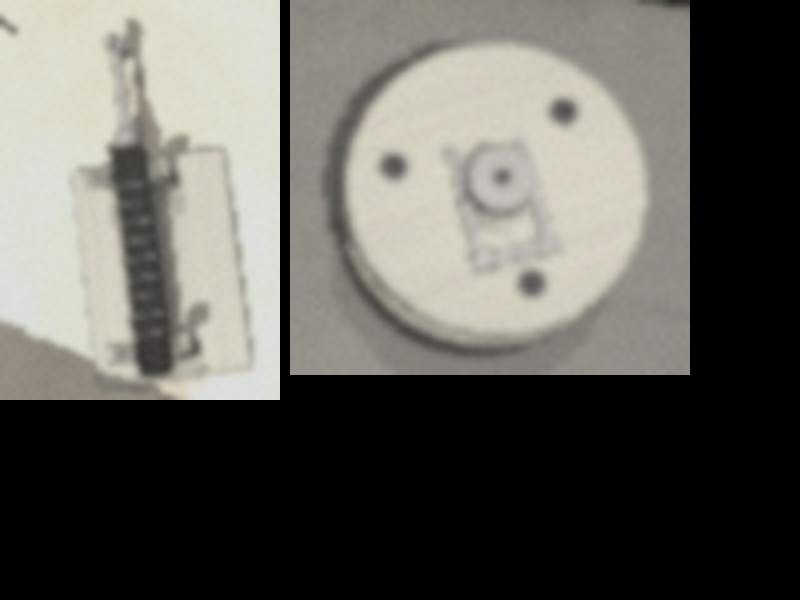

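View pics/c2.png

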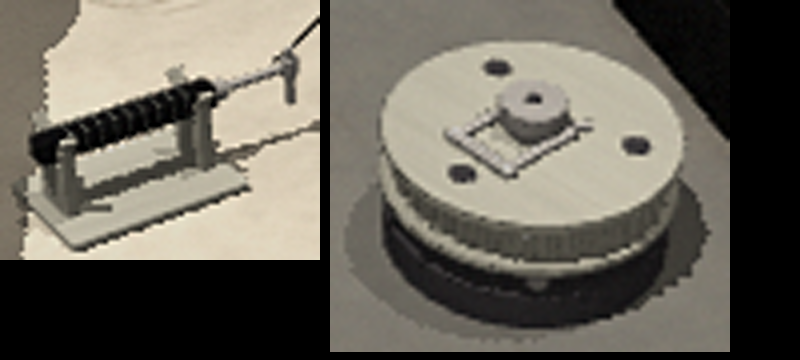

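```bash
cat > h.py <<'E'
from workcell import bot,camera,camera_model
import cv2,numpy as np
from scipy.spatial.transform import Rotation as R
def tool():
    o=bot.get_obs(); T=np.eye(4); T[:3,:3]=R.from_euler('xyz',o['tcp_rot'],degrees=True).as_matrix(); T[:3,3]=o['ee_pos']; return T
def P(name,uv,z,T=None):
    m=camera_model(name); M=m['pose'] if name!='wrist' else T@m['T_tool_cam']
    d=M[:3,:3]@np.linalg.inv(m['K'])@np.array([*uv,1.]); o=M[:3,3]
    return np.round((o+d*(z-o[2])/d[2])*1000,1)
E
python3 - <<'E'
from h import *
a=lambda x,y:(185+x/4,200+y/4); b=lambda x,y:(380+(x-290)/5,135+y/5)
f=P('top',a(127,147),.048);k=P('top',a(153,370),.045);print('handle',f,k,np.linalg.norm(f-k),(f+k)/2,'yaw',np.degrees(np.arctan2(*(f-k)[1::-1])))
print('hook',P('top',a(122,30),.041))
h=P('top',b(500,178),.058);d=P('top',b(497,188),.045);g=P('top',b(518,258),.048);print('head',h,'disc',d,'bridge',g,'yaw',np.degrees(np.arctan2(*(h-g)[1::-1])),np.linalg.norm((h-g)[:2]))
c=lambda x,y:(225+x/4,200+y/4); e=lambda x,y:(375+(x-330)/4.7,275+y/4.7)
print('side head',P('side',e(534,103),.0575),'hl',P('side',c(40,148),.041),P('side',c(213,90),.041),'bridge',P('side',e(483,153),.048))
E
```

```text
handle [486.8 278.7  48. ] [391.8 267.8  45. ] 95.6703193263198 [439.3  273.25  46.5 ] yaw 6.545314921397891
hook [539.4 282.9  41. ]
head [589.3 -74.9  58. ] disc [589.4 -76.   45. ] bridge [563.6 -81.3  48. ] yaw 13.983774820035457 26.4849013590762
side head [590.6 -75.8  57.5] hl [394.  266.6  41. ] [489.9 279.   41. ] bridge [567.1 -81.2  48. ]
```

Call:
send_rows(targets="0 0 0 10 0; 0 0 0 10 0", newtons=50)

```text
time: 0.4
ee_pos: [0.211, 0.5078, 0.1948]
tcp_rot: [-180.0, 0.0, 147.5]
wrist_force: [-0.2, -0.3, -0.1]
opening: 0.0852
grasp_force: 0.0
```

```bash
cat >> h.py <<'E'
def go(x,y,z,yaw):
    "shift/turn (mm,deg) in tool axes to reach target (mm); tool z down assumed from measured pose"
    T=tool(); s=T[:3,:3].T@(np.array([x,y,z])-T[:3,3]*1000); o=bot.get_obs()
    t=(o['tcp_rot'][2]-yaw+180)%360-180
    print('shift',np.round(s,1),'turn',round(t,1),'t',o['time'],'q',np.round(o['q'],1))
E
python3 -c "
from h import *
print(bot.get_obs()['tcp_rot'])
go(440,273,160,6.8);go(440,273,160,186.8)"
```

```text
[-1.79968727e+02  4.98830638e-03  1.47490054e+02]
shift [-319.3  -74.9   34.9] turn 140.7 t 0.4 q [67.4  5.  10.1 95.1  0.  99.9]
shift [-319.3  -74.9   34.9] turn -39.3 t 0.4 q [67.4  5.  10.1 95.1  0.  99.9]
```

Call:
send_rows(targets="-50 -12 10 -10 0; -100 -24 20 -20 0; -150 -36 30 -30 0; -200 -48 35 -39 0; -250 -60 35 -39 0; -290 -70 35 -39 0; -319 -75 35 -39 0; -319 -75 35 -39 0; -319 -75 35 -39 0")

```text
time: 1.52
ee_pos: [0.4392, 0.2732, 0.16]
tcp_rot: [180.0, -0.0, -173.5]
wrist_force: [0.4, -0.4, 0.0]
opening: 0.085
grasp_force: 0.0
```

Run:
```python
from h import *
T=tool();np.save('T1.npy',T);print(bot.get_obs()['ee_pos'],bot.get_obs()['tcp_rot'])
im=camera('wrist');cv2.imwrite('pics/w1.png',im)
```

```text
[0.4391773  0.27324238 0.15999458] [ 1.79994273e+02 -2.17907776e-02 -1.73452574e+02]
```

View pics/w1.png

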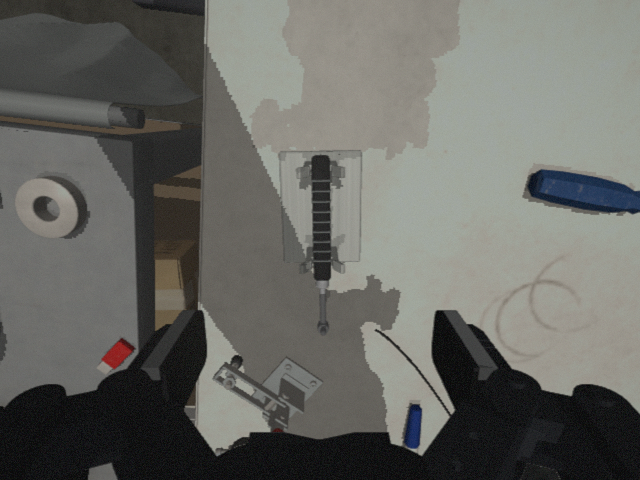

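The wrist view shows the handle from (320,157) to (322,280), lying in the rest, with the hook at (323,328).

Run:
```python
from h import *
T=np.load('T1.npy')
k=P('wrist',(320.5,157),.048,T);f=P('wrist',(322,280),.048,T);h=P('wrist',(323,328),.041,T)
print(k,f,h,np.linalg.norm(f-k),(k+f)/2,np.degrees(np.arctan2(*(f-k)[1::-1])),np.degrees(np.arctan2(*(h-k)[1::-1])))
b=[P('wrist',p,.006,T) for p in((281,151),(361,151),(360,262),(282,262))];print(b,np.mean(b,0))
go(440,273,60,187)
```

```text
[392.7 269.3  48. ] [490.2 281.9  48. ] [538.  288.4  41. ] 98.31078272498901 [441.45 275.6   48.  ] 7.363566664155731 7.488717216106223
[array([395.6, 236.4,   6. ]), array([388. , 303.1,   6. ]), array([486.6, 316.8,   6. ]), array([494.7, 245.8,   6. ])] [441.225 275.525   6.   ]
shift [ -1.   -0.6 100. ] turn -0.4 t 1.575 q [31.9 -0.1  0.9 91.   0.  25.4]
```

Run:
```python
from h import *
go(440.8,274.8,22,187.2)
```

```text
shift [ -2.    1.1 138. ] turn -0.6 t 1.575 q [31.9 -0.1  0.9 91.   0.  25.4]
```

Call:
send_rows(targets="-2 1.1 40 -0.6 0; -2 1.1 80 -0.6 0; -2 1.1 110 -0.6 0; -2 1.1 130 -0.6 0; -2 1.1 138 -0.6 0; -2 1.1 138 -0.6 100; -2 1.1 138 -0.6 140; -2 1.1 138 -0.6 170; -2 1.1 138 -0.6 180; -2 1.1 138 -0.6 190; -2 1.1 138 -0.6 200; -2 1.1 138 -0.6 210; -2 1.1 138 -0.6 220; -2 1.1 138 -0.6 230; -2 1.1 138 -0.6 230; -2 1.1 138 -0.6 230", newtons=60)

```text
time: 3.58
ee_pos: [0.4414, 0.2743, 0.0221]
tcp_rot: [-180.0, -0.0, -173.0]
wrist_force: [0.6, -0.1, -0.2]
opening: 0.0083
grasp_force: 0.0
```

Run:
```python
from h import *
o=bot.get_obs();print(o['opening'],o['grasp_force'],o['wrist_force'],o['ee_pos'])
s=camera('side');w=camera('wrist')
a=cv2.resize(s[150:280,180:340],(492,400));b=cv2.resize(w[100:480,120:520],(300,285))
o2=np.zeros((400,800,3),np.uint8);o2[:,:492]=a;o2[:285,500:]=b;cv2.imwrite('pics/g1.png',o2)
```

```text
0.008266761966915814 0.0 [ 0.6321978  -0.07240083 -0.17999603] [0.44137679 0.27431034 0.02208809]
```

View pics/g1.png

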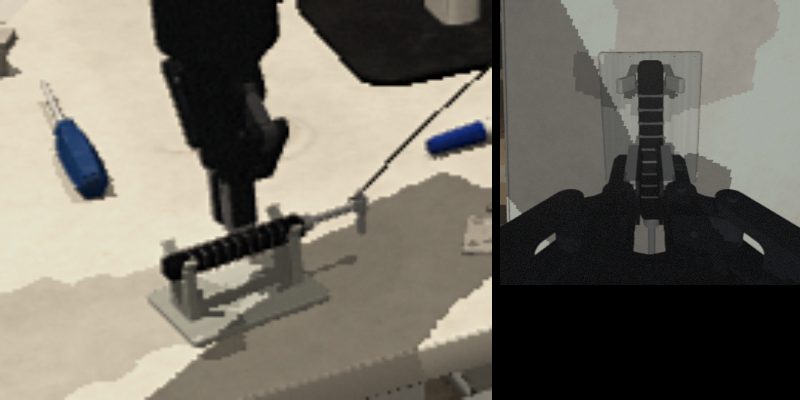

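Run:
```python
from h import *
T=tool()
def proj(n,p):
    m=camera_model(n);M=m['pose'] if n!='wrist' else T@m['T_tool_cam']
    q=np.linalg.inv(M)@np.array([*p,1]);u=m['K']@q[:3];return u[:2]/u[2]
p=bot.get_obs()['ee_pos']
u=proj('side',p);print('side crop tcp',(u-[180,150])*492/160)
u=proj('wrist',p);print('w crop tcp',(u-[120,100])*.75+[500,0])
for dz in(0,.0187,.04,.08):
  u=proj('side',p+[0,0,dz]);print(dz,(u-[180,150])*492/160)
  for y in (-.02,-.0041,.0041,.02):
    u=proj('wrist',(T@[0,y,-dz,1])[:3]);print('  w',y,(u-[120,100])*.75+[500,0])
```

```text
side crop tcp [237.54454687 269.02479182]
w crop tcp [648.97428531 130.75967269]
0 [237.54454687 269.02479182]
  w -0.02 [618.91226015 130.75203757]
  w -0.0041 [642.81172352 130.75810753]
  w 0.0041 [655.13676801 130.76123783]
  w 0.02 [679.03442844 130.76730733]
0.0187 [235.21303989 244.35238577]
  w -0.02 [615.86927075 142.72781214]
  w -0.0041 [642.181887   142.73416684]
  w 0.0041 [655.75135196 142.73744397]
  w 0.02 [682.06178281 142.74379814]
0.04 [232.50972911 215.74548814]
  w -0.02 [611.55730655 159.6976745 ]
  w -0.0041 [641.28940409 159.70432962]
  w 0.0041 [656.62221914 159.70776166]
  w 0.02 [686.35152639 159.71441615]
0.08 [227.29098453 160.51983937]
  w -0.02 [599.4535069  207.33253515]
  w -0.0041 [638.78421448 207.33938783]
  w 0.0041 [659.06671653 207.34292169]
  w 0.02 [698.39254154 207.34977352]
```

Call:
send_rows(targets="0 0 0 0 240; 0 0 0 0 255; 0 0 0 0 255; 0 0 0 0 255", newtons=60)

```text
time: 4.18
ee_pos: [0.4414, 0.2743, 0.0221]
tcp_rot: [180.0, 0.0, -173.0]
wrist_force: [-0.1, 0.4, -0.5]
opening: 0.0003
grasp_force: 0.0
```

Run:
```python
from h import *
w=camera('wrist');s=camera('side')
b=cv2.resize(w[120:420,220:420],(400,600),interpolation=cv2.INTER_CUBIC);a=cv2.resize(s[190:250,225:305],(400,300),interpolation=cv2.INTER_CUBIC)
o2=np.zeros((600,800,3),np.uint8);o2[:,:400]=b;o2[:300,400:]=a
cv2.imwrite('pics/g2.png',np.uint8(255*(o2/255.)**.5))
```

```text
(no output)
```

View pics/g2.png

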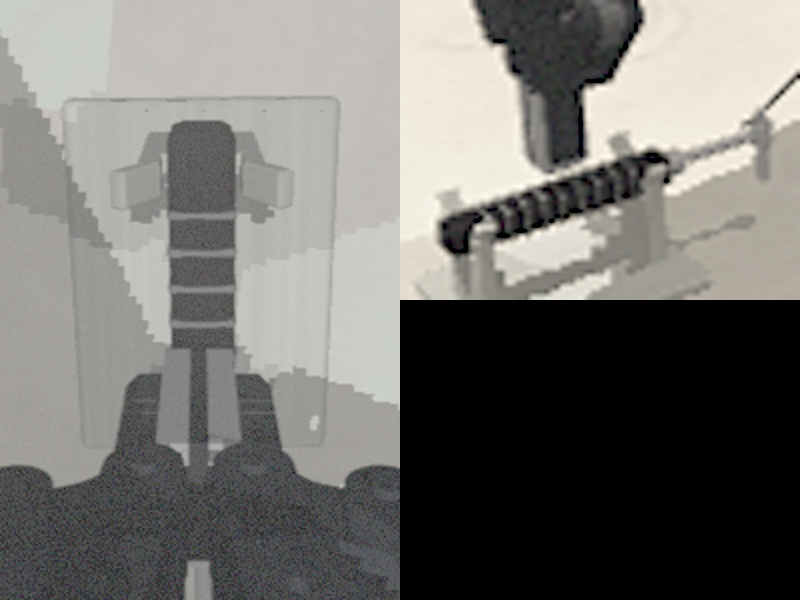

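The crops show the shut fingers ending above the handle: the side view puts the tip at about (255,224), where the reported TCP would project to (257,237). So the real tips sit about 30 mm behind the stated TCP. I'll test this gently by opening, going down 15 mm and closing lightly.

Call:
send_rows(targets="0 0 0 0 0; 0 0 0 0 0; 0 0 0 0 0; 0 0 0 0 0; 0 0 5 0 0; 0 0 10 0 0; 0 0 15 0 0; 0 0 15 0 100; 0 0 15 0 160; 0 0 15 0 190; 0 0 15 0 205; 0 0 15 0 212; 0 0 15 0 220; 0 0 15 0 220", newtons=20)

```text
time: 6.02
ee_pos: [0.4415, 0.2745, 0.0073]
tcp_rot: [180.0, 0.0, -173.0]
wrist_force: [-0.4, 0.6, 2.0]
opening: 0.0132
grasp_force: 20.4
```

Call:
send_rows(targets="0 0 0 0 120; 0 0 0 0 120; 0 0 0 0 120; 0 0 6 0 120; 0 0 12 0 120; 0 0 15 0 120; 0 0 15 0 160; 0 0 15 0 190; 0 0 15 0 200; 0 0 15 0 208; 0 0 15 0 215; 0 0 15 0 230; 0 0 15 0 255; 0 0 15 0 255; 0 0 15 0 255", newtons=60)

```text
time: 7.9
ee_pos: [0.4415, 0.2744, -0.0076]
tcp_rot: [180.0, 0.0, -173.0]
wrist_force: [-0.7, -0.3, 4.7]
opening: 0.0125
grasp_force: 59.0
```

Call:
send_rows(targets="0 0 -2 0 255; 0 0 -5 0 255; 0 0 -10 0 255; 0 0 -20 0 255; 0 0 -35 0 255; 0 0 -55 0 255; 0 0 -80 0 255; 0 0 -100 0 255; 0 0 -110 0 255; 0 0 -110 0 255")

```text
time: 9.15
ee_pos: [0.4418, 0.2745, 0.1029]
tcp_rot: [180.0, 0.1, -173.0]
wrist_force: [-0.1, 0.7, -1.8]
opening: 0.0126
grasp_force: 58.5
```

Run:
```python
from h import *
T=tool();np.save('T2.npy',T);o=bot.get_obs();print(o['wrist_force'],o['torque'],o['opening'],o['time'],o['q'])
w=camera('wrist');s=camera('side')
b=cv2.resize(w[180:480,220:420],(400,600),interpolation=cv2.INTER_CUBIC);a=cv2.resize(s[140:240,225:325],(400,400),interpolation=cv2.INTER_CUBIC)
o2=np.zeros((600,800,3),np.uint8);o2[:,:400]=b;o2[:400,400:]=a
cv2.imwrite('pics/g3.png',np.uint8(255*(o2/255.)**.6))
```

```text
[-0.10542772  0.69746803 -1.82744863] [ 0.07815982  0.01915671 -0.04934869] 0.012618968783341141 9.15 [ 3.18614073e+01 -6.29235076e-02 -5.33034089e+00  8.46518636e+01
 -8.27539702e-04  2.48229249e+01]
```

View pics/g3.png

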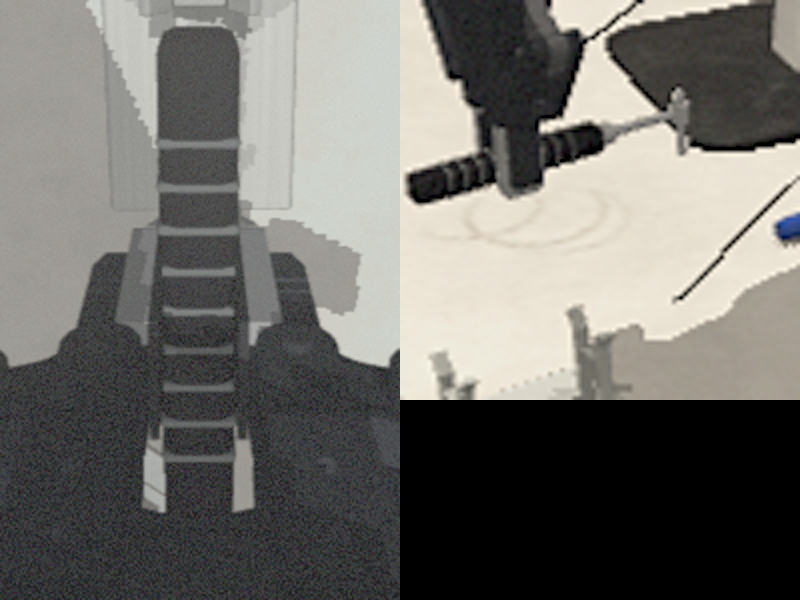

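Picture g3 shows the pick gripped mid-handle and level. In side pixels the hook point is at (295.7,178), its top at (295,162.5) and the handle's rear end at (229,186).

Run:
```python
from h import *
T=np.load('T2.npy'); m=camera_model('side');M=m['pose'];n=T[:3,1];
def pl(uv):
    d=M[:3,:3]@np.linalg.inv(m['K'])@np.array([*uv,1.]);o=M[:3,3]
    p=o+d*(n@(T[:3,3]-o))/(n@d); r=T[:3,:3].T@(p-T[:3,3]); return np.round(r*1000,1),np.round(p*1000,1)
c=lambda x,y:(225+(x-400)/4,140+y/4)
for k,v in dict(hookbot=(683,152),hooktop=(680,90),shank=(650,121),rear=(411,187),front=(603,136),tipL=(520,193)).items(): print(k,*pl(c(*v)))
```

```text
hookbot [-94.8  -0.  -23.5] [535.8 286.2 126.6]
hooktop [-95.   0. -57.] [535.9 286.1 160. ]
shank [-77.4   0.  -45.2] [518.5 284.  148.3]
rear [ 50.1  -0.  -47. ] [392.  268.4 149.9]
front [-51.2  -0.  -44.5] [492.5 280.8 147.5]
tipL [ -4.7  -0.  -27.6] [446.4 275.1 130.6]
```

Run:
```python
from h import *
go(481.1,-101.6,115,193.5)
```

```text
shift [   6.4 -377.8  -13.4] turn -6.5 t 9.25 q [31.9 -0.  -5.4 84.6  0.  24.8]
```

Call:
send_rows(targets="0 -8 -12 0 255; 1 -25 -13 0 255; 2 -55 -13 -1 255; 2 -90 -13 -2 255; 3 -130 -13 -3 255; 3 -170 -13 -4 255; 4 -210 -13 -5 255; 5 -250 -13 -6 255; 6 -290 -13 -6.5 255; 6 -325 -13 -6.5 255; 6 -355 -13 -6.5 255; 6 -370 -13 -6.5 255; 6.4 -377.8 -13 -6.5 255; 6.4 -377.8 10 -6.5 255; 6.4 -377.8 32 -6.5 255; 6.4 -377.8 47 -6.5 255; 6.4 -377.8 52 -6.5 255; 6.4 -377.8 52 -6.5 255; 6.4 -377.8 52 -6.5 255")

```text
time: 11.62
ee_pos: [0.4818, -0.1015, 0.0509]
tcp_rot: [-180.0, 0.1, -166.5]
wrist_force: [0.6, -0.6, -1.3]
opening: 0.0125
grasp_force: 58.5
```

Run:
```python
from h import *
T=tool();np.save('T3.npy',T);o=bot.get_obs();print(o['wrist_force'],o['opening'],o['time'],o['q'],o['ee_pos'],o['tcp_rot'])
w=camera('wrist');s=camera('side');t=camera('top')
for n,i in zip('wst',(w,s,t)):cv2.imwrite(f'pics/raw3{n}.png',i)
a=cv2.resize(s[250:350,360:460],(440,440),interpolation=cv2.INTER_CUBIC);b=cv2.resize(t[140:215,385:457],(350,365),interpolation=cv2.INTER_CUBIC);c=cv2.resize(w[300:480,160:480],(400,225)[:2])
o2=np.zeros((600,800,3),np.uint8);o2[:440,:440]=a;o2[:365,445:795]=b;o2[370:595,397:797]=c
cv2.imwrite('pics/g4.png',np.uint8(255*(o2/255.)**.7))
```

```text
[ 0.61585978 -0.56999065 -1.27561511] 0.012494893195290447 11.625 [-1.18928277e+01 -3.33328637e+00 -1.42705060e+01  7.89958071e+01
  2.19088645e-04 -2.54363167e+01] [ 0.48177554 -0.10146179  0.05090023] [-1.79971432e+02  6.05751441e-02 -1.66456496e+02]
```

View pics/g4.png

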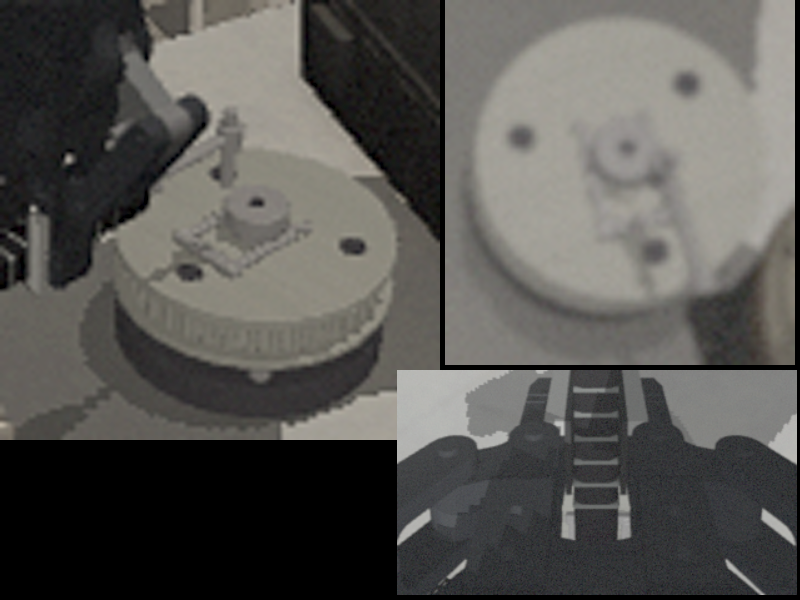

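Picture g4: the hook hovers past the bridge, left of the head. In side-crop pixels the hook point is at (229,185), the head top centre at (257,205), and the bridge runs from (180,237) to (235,270).

Run:
```python
from h import *
T=np.load('T3.npy'); m=camera_model('side');M=m['pose'];n=T[:3,1]
def pl(uv):
    d=M[:3,:3]@np.linalg.inv(m['K'])@np.array([*uv,1.]);o=M[:3,3]
    p=o+d*(n@(T[:3,3]-o))/(n@d); return np.round(p*1000,1),np.round(T[:3,:3].T@(p-T[:3,3])*1000,1)
c=lambda x,y:(360+x/4.4,250+y/4.4)
print('hook',*pl(c(229,185)),'top',*pl(c(229,108)))
for k,(x,y,z) in dict(head=(257,203,.0578),brL=(180,237,.048),brR=(235,271,.048),legR=(308,230,.048),legL=(212,211,.048)).items():print(k,P('side',c(x,y),z))
t=lambda x,y:(385+(x-445)*72/350,140+y*75/365)
for k,(x,y,z) in dict(head=(627,147,.0578),brL=(600,230,.048),legL=(580,122,.048)).items():print('top',k,P('top',t(x,y),z))
g=cv2.cvtColor(cv2.imread('pics/top0.png'),cv2.COLOR_BGR2GRAY)
def ell(nm,im,x0,y0,x1,y1,z,th):
    r=cv2.cvtColor(im,cv2.COLOR_BGR2GRAY)[y0:y1,x0:x1]
```

```text
hook [575.3 -78.9  74.6] [-96.3   0.  -23.6] top [572.6 -79.6 109.9] [-93.5  -0.  -58.9]
head [591.5 -74.4  57.8]
brL [562.8 -68.2  48. ]
brR [569.8 -94.2  48. ]
legR [606.7 -86.2  48. ]
legL [581.6 -60.3  48. ]
top head [590.  -75.7  57.8]
top brL [562.9 -66.4  48. ]
top legL [602.4 -61.4  48. ]
```

Call:
send_rows(targets="0 0 6 0 255; 0 0 13 0 255; 0 0 19 0 255; 0 0 22 0 255; 0 0 22 0 255; 0 0 22 0 255")

```text
time: 12.52
ee_pos: [0.4814, -0.1014, 0.0283]
tcp_rot: [-180.0, 0.0, -166.5]
wrist_force: [-0.8, -0.7, -0.6]
opening: 0.0128
grasp_force: 58.5
```

Call:
send_rows(targets="0 0 0.5 0 255; 0 0 1 0 255; 0 0 1.5 0 255; 0 0 2 0 255; 0 0 2 0 255; 0 0 2 0 255")

```text
time: 13.28
ee_pos: [0.4813, -0.1014, 0.0261]
tcp_rot: [180.0, -0.0, -166.5]
wrist_force: [-0.0, -0.5, -0.3]
opening: 0.0125
grasp_force: 58.5
```

Call:
send_rows(targets="0 0 0.5 0 255; 0 0 1 0 255; 0 0 1.5 0 255; 0 0 1.5 0 255; 0 0 1.5 0 255")

```text
time: 13.9
ee_pos: [0.4813, -0.1014, 0.0246]
tcp_rot: [180.0, -0.0, -166.5]
wrist_force: [-0.4, -0.5, -1.0]
opening: 0.0126
grasp_force: 58.5
```

Call:
send_rows(targets="0 0 0.5 0 255; 0 0 1 0 255; 0 0 1 0 255; 0 0 1 0 255")

```text
time: 14.4
ee_pos: [0.4813, -0.1014, 0.0236]
tcp_rot: [180.0, -0.0, -166.5]
wrist_force: [-0.2, 0.7, -0.7]
opening: 0.0126
grasp_force: 58.5
```

Call:
send_rows(targets="0 0 0.5 0 255; 0 0 1 0 255; 0 0 1 0 255; 0 0 1 0 255")

```text
time: 14.9
ee_pos: [0.4813, -0.1014, 0.0226]
tcp_rot: [180.0, -0.0, -166.5]
wrist_force: [-0.3, -0.6, -1.7]
opening: 0.0128
grasp_force: 58.5
```

Call:
send_rows(targets="0 0 0.4 0 255; 0 0 0.8 0 255; 0 0 0.8 0 255; 0 0 0.8 0 255")

```text
time: 15.4
ee_pos: [0.4813, -0.1014, 0.0218]
tcp_rot: [-180.0, 0.0, -166.5]
wrist_force: [-0.3, 0.7, -1.3]
opening: 0.0125
grasp_force: 58.6
```

Run:
```python
from h import *
f=[]
for _ in range(4): f.append(np.r_[bot.get_obs()['wrist_force'],bot.get_obs()['torque']]);camera('side')
print(np.round(f,2))
```

```text
[[-0.31  0.74 -1.28 -0.02  0.01  0.  ]
 [-0.84  0.59 -0.67 -0.01 -0.01 -0.  ]
 [-0.67 -0.77  0.41 -0.01 -0.01  0.04]
 [ 0.35 -0.7  -0.25  0.   -0.    0.01]]
```

Call:
send_rows(targets="0 0 0.4 0 255; 0 0 0.8 0 255; 0 0 0.8 0 255")

```text
time: 15.98
ee_pos: [0.4814, -0.1014, 0.0211]
tcp_rot: [-180.0, 0.0, -166.5]
wrist_force: [-1.6, -0.3, 2.1]
opening: 0.0127
grasp_force: 58.8
```

```bash
cat > f.py <<'E'
from h import *
f=[]
for _ in range(3): o=bot.get_obs();f.append(np.r_[o['wrist_force'],o['torque']]);camera('side')
print(np.round(np.mean(f,0),2),o['ee_pos'],o['time'])
E
python3 f.py
```

```text
[-1.57  0.49  1.63  0.02  0.06  0.03] [ 0.48133618 -0.10141839  0.02107099] 16.075
```

Contact is light, about 2 N, at hook height of about 45 mm, which matches the face. I'll ease off slightly and draw slowly.

Call:
send_rows(targets="0 0 -0.5 0 255; 0.3 0 -0.5 0 255; 0.7 0 -0.5 0 255; 1.1 0 -0.5 0 255; 1.5 0 -0.5 0 255; 1.9 0 -0.5 0 255; 2.3 0 -0.5 0 255; 2.7 0 -0.5 0 255; 3.1 0 -0.5 0 255; 3.5 0 -0.5 0 255; 3.9 0 -0.5 0 255; 4.3 0 -0.5 0 255; 4.7 0 -0.5 0 255; 5.1 0 -0.5 0 255; 5.5 0 -0.5 0 255; 5.9 0 -0.5 0 255; 6.3 0 -0.5 0 255", newtons=80)

```text
time: 18.25
ee_pos: [0.4759, -0.1027, 0.0217]
tcp_rot: [-180.0, 0.1, -166.4]
wrist_force: [7.2, 2.7, -1.5]
opening: 0.0122
grasp_force: 82.4
```

Pulling with 7.5 N, straight along the clip's axis. Continue.

Call:
send_rows(targets="0.4 0 0 0 255; 0.8 0 0 0 255; 1.2 0 0 0 255; 1.6 0 0 0 255; 2 0 0 0 255; 2.4 0 0 0 255; 2.8 0 0 0 255; 3.2 0 0 0 255; 3.6 0 0 0 255; 4 0 0 0 255; 4.4 0 0 0 255; 4.8 0 0 0 255; 5.2 0 0 0 255; 5.6 0 0 0 255; 6 0 0 0 255; 6.4 0 0 0 255; 6.8 0 0 0 255; 7.2 0 0 0 255")

```text
time: 20.5
ee_pos: [0.468, -0.1046, 0.0214]
tcp_rot: [180.0, -0.0, -166.5]
wrist_force: [1.6, 0.8, 0.9]
opening: 0.0119
grasp_force: 82.6
```

Call:
send_rows(targets="0.5 0 0 0 255; 1 0 0 0 255; 1.5 0 0 0 255; 2 0 0 0 255; 2.5 0 0 0 255; 3 0 0 0 255; 3.5 0 0 0 255; 4 0 0 0 255; 4.5 0 0 0 255; 5 0 0 0 255; 5.5 0 0 0 255; 6 0 0 0 255; 6.5 0 0 0 255; 7 0 0 0 255; 7.5 0 0 0 255; 8 0 0 0 255")

```text
time: 22.5
ee_pos: [0.4604, -0.1065, 0.0215]
tcp_rot: [-180.0, -0.0, -166.5]
wrist_force: [1.1, -0.5, 0.2]
opening: 0.0122
grasp_force: 82.6
```

Call:
send_rows(targets="0.6 0 0 0 255; 1.2 0 0 0 255; 1.8 0 0 0 255; 2.4 0 0 0 255; 3 0 0 0 255; 3.6 0 0 0 255; 4.2 0 0 0 255; 4.8 0 0 0 255; 5.4 0 0 0 255; 6 0 0 0 255; 6.6 0 0 0 255; 7.2 0 0 0 255; 7.8 0 0 0 255; 8.4 0 0 0 255; 9 0 0 0 255; 9.6 0 0 0 255; 10 0 0 0 255; 10 0 0 0 255")

```text
time: 24.75
ee_pos: [0.4506, -0.1088, 0.0215]
tcp_rot: [-180.0, -0.0, -166.5]
wrist_force: [0.7, 0.0, 0.3]
opening: 0.0121
grasp_force: 82.6
```

Run:
```python
from h import *
T=tool();np.save('T4.npy',T);o=bot.get_obs();print(o['wrist_force'],o['torque'],o['time'],o['ee_pos'])
s=camera('side');t=camera('top')
a=cv2.resize(s[250:350,360:460],(440,440),interpolation=cv2.INTER_CUBIC);b=cv2.resize(t[140:215,385:457],(350,365),interpolation=cv2.INTER_CUBIC)
o2=np.zeros((440,800,3),np.uint8);o2[:440,:440]=a;o2[:365,445:795]=b
cv2.imwrite('pics/g5.png',np.uint8(255*(o2/255.)**.7))
```

```text
[0.71038886 0.00484477 0.26234918] [ 0.04661308 -0.22942254  0.05270232] 24.75 [ 0.45056096 -0.1088382   0.02146355]
```

View pics/g5.png

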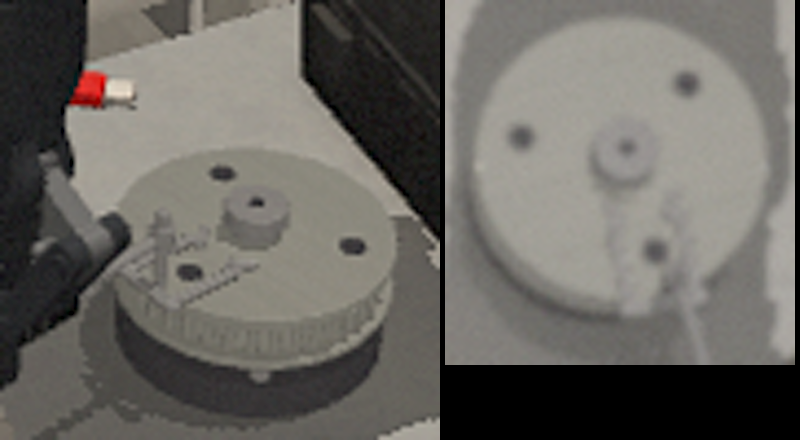

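Picture g5: the clip lies flat on the pulley, clear of the head, with its leg ends at (258,263) and (205,232) in the side crop. The hook is just inside the bridge at (163,285).

Run:
```python
from h import *
c=lambda x,y:(360+x/4.4,250+y/4.4)
a=P('side',c(258,264),.048);b=P('side',c(308,230),.048);print(a,b,np.linalg.norm(a-b),a-b)
T=np.load('T4.npy');print(T[:3,:3].T@(a-b))
```

```text
[579.4 -94.6  48. ] [606.7 -86.2  48. ] 28.56308806834449 [-27.3  -8.4   0. ]
[ 2.85076273e+01 -1.77908759e+00  5.93025851e-03]
```

Call:
send_rows(targets="-0.7 0 0 0 255; -1.4 0 0 0 255; -2 0 0 0 255; -2 0 -1 0 255; -2 0 -3 0 255; -2 0 -6 0 255; -2 0 -12 0 255; -2 0 -25 0 255; -2 0 -45 0 255; -2 0 -65 0 255; -2 0 -85 0 255; -2 0 -100 0 255; -2 0 -100 0 255")

```text
time: 26.48
ee_pos: [0.4533, -0.1085, 0.1228]
tcp_rot: [-179.9, 0.1, -166.5]
wrist_force: [0.1, -0.1, -0.8]
opening: 0.0121
grasp_force: 82.4
```

Run:
```python
from h import *
o=bot.get_obs();print(o['ee_pos'],o['tcp_rot'],o['wrist_force'],o['torque'])
go(441.4,274.4,105,187.0)
```

```text
[ 0.4533235  -0.10849052  0.12284091] [-1.79940869e+02  1.11526240e-01 -1.66461356e+02] [ 0.11694012 -0.09373959 -0.77278349] [0.00133909 0.0004842  0.01270137]
shift [-78.  375.1  17.6] turn 6.5 t 26.475 q [-13.5  -7.5 -10.2  87.2  -0.  -27. ]
```

Call:
send_rows(targets="-2 8 0 0 255; -5 25 0 0 255; -11 55 0 1 255; -19 90 0 2 255; -27 130 0 3 255; -35 170 0 4 255; -44 210 0 5 255; -52 250 0 6 255; -60 290 0 6.5 255; -68 325 0 6.5 255; -74 355 0 6.5 255; -77 370 0 6.5 255; -78 375 0 6.5 255; -78 375 18 6.5 255; -78 375 18 6.5 255; -78 375 18 6.5 255")

```text
time: 28.48
ee_pos: [0.4407, 0.2737, 0.1033]
tcp_rot: [-180.0, -0.0, -173.0]
wrist_force: [-0.3, -0.1, -1.1]
opening: 0.0124
grasp_force: 82.4
```

Run:
```python
from h import *
o=bot.get_obs();print(o['ee_pos'],o['tcp_rot'],o['wrist_force'])
go(441.5,274.4,-7.6,187.0)
# handle tilt check vs g3: compare raw side images around the pick at same pose
s=camera('side');cv2.imwrite('pics/raw6.png',s)
g=cv2.cvtColor(s,cv2.COLOR_BGR2GRAY)[140:240,225:325]
g3=cv2.cvtColor(cv2.imread('pics/g3.png')[:400,400:],cv2.COLOR_BGR2GRAY)
g3=cv2.resize(np.float32((g3/255.)**(1/.6)*255),(100,100),interpolation=cv2.INTER_AREA)
g=np.float32(g)
for n,(y0,y1,x0,x1) in dict(rear=(36,54,1,20),front=(28,44,38,54),hook=(20,40,62,76)).items():
    r=cv2.matchTemplate(g[y0-8:y1+8,max(x0-8,0):x1+8],g3[y0:y1,x0:x1],cv2.TM_CCOEFF_NORMED);_,v,_,l=cv2.minMaxLoc(r);print(n,round(v,3),l[0]-min(8,x0),l[1]-8)
```

```text
[0.44067489 0.27374682 0.10329942] [-1.79983018e+02 -2.19008382e-02 -1.73021064e+02] [-0.25690811 -0.08727244 -1.05532478]
shift [ -0.9   0.6 110.9] turn -0.0 t 28.475 q [31.9 -0.1 -5.4 84.8 -0.  24.9]
rear 0.959 -1 0
front 0.964 -1 0
hook 0.964 0 0
```

Call:
send_rows(targets="-0.9 0.6 25 0 255; -0.9 0.6 50 0 255; -0.9 0.6 70 0 255; -0.9 0.6 82 0 255; -0.9 0.6 87 0 255; -0.9 0.6 90 0 255; -0.9 0.6 92 0 255; -0.9 0.6 94 0 255; -0.9 0.6 95 0 255; -0.9 0.6 95 0 255")

```text
time: 29.78
ee_pos: [0.4415, 0.2752, 0.0085]
tcp_rot: [-180.0, 0.0, -173.0]
wrist_force: [-0.2, -0.2, -1.8]
opening: 0.0118
grasp_force: 82.4
```

Call:
send_rows(targets="0 0 2 0 255; 0 0 4 0 255; 0 0 6 0 255; 0 0 8 0 255; 0 0 10 0 255; 0 0 12 0 255; 0 0 13 0 255; 0 0 14 0 255; 0 0 14 0 255")

```text
time: 30.9
ee_pos: [0.4415, 0.2752, -0.0056]
tcp_rot: [-180.0, -0.0, -173.0]
wrist_force: [0.8, -0.5, -0.5]
opening: 0.0121
grasp_force: 82.4
```

Call:
send_rows(targets="0 -0.5 0.5 0 255; 0 -0.5 1 0 255; 0 -0.5 1.5 0 255; 0 -0.5 1.5 0 255; 0 -0.5 1.5 0 255")

```text
time: 31.52
ee_pos: [0.4416, 0.2747, -0.007]
tcp_rot: [180.0, 0.0, -173.0]
wrist_force: [-0.6, -0.6, -0.5]
opening: 0.0119
grasp_force: 82.4
```

Call:
send_rows(targets="0 0 0.4 0 255; 0 0 0.7 0 255; 0 0 0.7 0 255; 0 0 0.7 0 255")

```text
time: 32.02
ee_pos: [0.4416, 0.2748, -0.0075]
tcp_rot: [180.0, 0.0, -173.0]
wrist_force: [-1.3, -2.3, 2.3]
opening: 0.0122
grasp_force: 82.8
```

Touching the slot floor. Open gently, then rise.

Call:
send_rows(targets="0 0 0 0 210; 0 0 0 0 200; 0 0 0 0 190; 0 0 0 0 160; 0 0 0 0 120; 0 0 0 0 80; 0 0 0 0 60; 0 0 0 0 60; 0 0 0 0 60; 0 0 -5 0 60; 0 0 -15 0 60; 0 0 -35 0 60; 0 0 -65 0 60; 0 0 -100 0 60; 0 0 -140 0 60; 0 0 -165 0 60; 0 0 -168 0 60; 0 0 -168 0 60", newtons=20)

```text
time: 34.28
ee_pos: [0.4415, 0.2747, 0.1598]
tcp_rot: [-180.0, -0.0, -173.0]
wrist_force: [-0.5, -0.1, 0.2]
opening: 0.0652
grasp_force: 0.0
```

Run:
```python
from h import *
o=bot.get_obs();print(o['ee_pos'],o['opening'],o['wrist_force'],o['time'])
w=camera('wrist');s=camera('side')
def cmp(n,a,b,box,d=10):
    y0,y1,x0,x1=box;f=lambda i:cv2.cvtColor(i,cv2.COLOR_BGR2GRAY)
    r=cv2.matchTemplate(f(b)[y0-d:y1+d,x0-d:x1+d],f(a)[y0:y1,x0:x1],cv2.TM_CCOEFF_NORMED);_,v,_,l=cv2.minMaxLoc(r);print(n,round(v,3),l[0]-d,l[1]-d)
w1=cv2.imread('pics/w1.png')
for n,b in dict(rear=(150,185,300,342),front=(255,290,305,340),hook=(310,338,310,336),base=(140,170,270,300)).items():cmp(n,w1,w,b)
s0=cv2.imread('pics/side0.png')
for n,b in dict(srear=(228,244,230,250),sfront=(214,228,268,284),shook=(210,228,288,304),sbase=(244,264,228,260)).items():cmp(n,s0,s,b)
# clip: compare with g5
g5=cv2.imread('pics/g5.png')[:440,:440];g5=np.uint8((cv2.resize(g5,(100,100),interpolation=cv2.INTER_AREA)/255.)**(1/.7)*255)
g=s[250:350,360:460];f=lambda i:cv2.cvtColor(i,cv2.COLOR_BGR2GRAY)
for n,(y0,y1,x0,x1) in dict(leg=(55,68,42,62)).items():
    r=cv2.matchTemplate(f(g)[y0-5:y1+5,x0-5:x1+5],f(g5)[y0:y1,x0:x1],cv2.TM_CCOEFF_NORMED);_,v,_,l=cv2.minMaxLoc(r);print('clip',n,round(v,3),l[0]-5,l[1]-5)
```

```text
[0.44148912 0.27466616 0.1598412 ] 0.06518474752148756 [-0.4740569  -0.12502034  0.18912328] 34.275
rear 0.981 -1 -3
front 0.96 -3 -3
hook 0.941 -4 -2
base 0.64 -1 -3
srear 0.877 0 0
sfront 0.918 0 0
shook 0.623 0 0
sbase 0.811 0 0
clip leg 0.89 0 0
```

```bash
python3 -c "
from workcell import ticket
print(ticket.job_done())"
```

```text
the job is handed in; nothing more can be done
None
```

The job is handed in: the clip is out of its groove and lies flat on the pulley, 28.5 mm from its seated position, and the pick is back in its rest, hook down, at about 34 s on the robot's clock.

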